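Rebalance a centrifuge rotor: bring each tube opposite its twin

TASK

The six blood tubes in the centrifuge rotor are loaded out of balance. Rearrange them so that every tube sits directly across the rotor from the other tube with the same cap colour; the free wells of the white tube stand are there to park a tube while you make room. Finish with all six tubes fully down in the rotor's buckets, keep every tube upright all the while, and leave the red-capped tube where it is.

Things in the scene. Friction and masses are not known exactly. Their poses are not given: they have to be found in the camera images.
- tube_purple_1: One of the two purple-capped blood tubes: clear body 13 mm thick with a label, purple cap 16 mm thick and 21 mm high at the top, 89 mm tall in all, 15 g. Stands upright in a rotor bucket at the start, its cap standing clear above the bucket. Origin: centre of its foot; z along the tube to the cap.
- tube_purple_2: The other of the two purple-capped blood tubes: clear body 13 mm thick with a label, purple cap 16 mm thick and 21 mm high at the top, 89 mm tall in all, 15 g. Stands upright in a rotor bucket at the start, its cap standing clear above the bucket. Origin: centre of its foot; z along the tube to the cap.
- tube_orange_1: One of the two orange-capped blood tubes: clear body 13 mm thick with a label, orange cap 16 mm thick and 21 mm high at the top, 89 mm tall in all, 15 g. Stands upright in a rotor bucket at the start, its cap standing clear above the bucket. Origin: centre of its foot; z along the tube to the cap.
- tube_orange_2: The other of the two orange-capped blood tubes: clear body 13 mm thick with a label, orange cap 16 mm thick and 21 mm high at the top, 89 mm tall in all, 15 g. Stands upright in a rotor bucket at the start, its cap standing clear above the bucket. Origin: centre of its foot; z along the tube to the cap.
- tube_teal_1: One of the two teal-capped blood tubes: clear body 13 mm thick with a label, teal cap 16 mm thick and 21 mm high at the top, 89 mm tall in all, 15 g. Stands upright in a rotor bucket at the start, its cap standing clear above the bucket. Origin: centre of its foot; z along the tube to the cap.
- tube_teal_2: The other of the two teal-capped blood tubes: clear body 13 mm thick with a label, teal cap 16 mm thick and 21 mm high at the top, 89 mm tall in all, 15 g. Stands upright in a rotor bucket at the start, its cap standing clear above the bucket. Origin: centre of its foot; z along the tube to the cap.
- rotor: Metal six-place centrifuge rotor on a low fixed stand; turns stiffly (0.25 N m). Origin: on its vertical axis at bench-top height. Six steel buckets, centres 52 mm from the axis, 60 deg apart, one on the rotor's +x. Bucket mouths z = 74 mm: funnel 31 mm wide narrowing in 16 mm to a 16 mm bore; floor z = 30 mm. Black nut in the middle, top z = 83 mm. All buckets hold a tube at the start.
- tube_stand: Fixed white tube stand, 60 x 186 mm, two blue strips, four wells in a row along its y at y = -66, -22, 22, 66 mm. Origin: centre of its underside on the bench. Well mouths z = 56 mm: funnel 31 mm wide narrowing in 16 mm to a 16 mm bore; floors z = 10 mm. The well at y = +66 mm (its left end seen from the robot) holds the red-capped tube; three are free.
- tube_red: Red-capped blood tube, same size and origin as the others, waiting in an end well of the tube stand. It is not part of this spin and stays there.

How it is judged:
By the outcome, as a careful person would: the job done as asked, in the order asked, and still so for the second after the job is handed in, with the robot touching nothing.
It also fails if it takes over 96 s, if anything falls off the work surface, if the arm or the gripper's body presses on something with over 40 N, if the wrist force passes 120 N, or if a joint passes its speed limit or range.

ROBOT

A 6-joint arm with a two-finger parallel gripper is mounted at the origin on a cart in front of the work surface, level with it; the furniture and walls round the work are solid. World frame = base frame: x ahead of the robot, y to its left, z up, the work surface at z = 0. Lengths are in m, angles in rad, forces in N, time in s.
With the tool pointing down it reaches from about 0.3 to 0.775 m from the base axis. Payload 14.6 kg.
Tool frame: the origin (TCP) lies at the very end of the fingers, on their centre line; the grasp point (between the pads) lies 19 mm behind it; z points along the fingers, y is the line along which they close (so a half turn about z gives the same grasp; the last joint's range is limited). The gripper opens to 94 mm and grips with 3 to 60 N. Pads are 16 mm wide; open, the fingers measure 119 mm over their backs; the gripper's body (75 mm by 177 mm) begins 78 mm behind the grasp point.
Start: joints at [-1.339, 0.3, 1.521, -0, 1.321, -0.067], TCP at [0.162, -0.526, 0.205] pointing down, gripper open.
Joint ranges: [-3.03, 3.03], [-0.79, 2.21], [0.23, 2.52], [-1.04, 4.18], [0, 3.07], [-2.55, 2.55]. Speed limits (rad/s): [2.22, 2.22, 2.57, 3.14, 3.14, 3.14].

INTERFACE

Orientations are given as [roll, pitch, yaw] about the fixed x, y, z axes, in that order (R = Rz(yaw) Ry(pitch) Rx(roll)).
In Python, from station import ctrl, cams gives the robot as it stands. The module is installed in compiled form; this text tells all that it offers.
- The arm moves only by the tool arm_command, never from a script. Its argument "plan" is a list that holds one entry, the list of rows, each a list of 7 numbers: the shift along the tool's x, y, z in parts of the range, where 1.0 means 1 m, then the turn, a rotation vector about the tool's x, y, z in a scale on which 1.0 is 4 rad, then the closure, from -1 (fully open) to 1 (shut). A call has 1 to 12 rows; each row is the pose to reach, as a shift and turn from the pose commanded when the call began, along the tool's axes at that moment; what a row does not reach only later rows make up. A row lasts 1/10 s, in which the tool goes at most 50 mm and 8.59 degrees, less where a joint would pass 70% of its speed; a pose out of reach is approached as far as the arm can. No shift or turn number may pass 1 either way. A call with a gripper value outside its range is refused whole. The fingers move at their own pace and stop on an object; "squeeze" is the grip in N (left out, the last holds). Time passes only in rows, so rows that repeat a pose let the fingers close. It gives the time, the measured TCP pose, the force, the opening and the grip force at its end, in the units of the state.
- ctrl.get_obs(): the state, without advancing time (a new reading comes with each control period).
- cams.camera(name): name is "side" or "top"; returns (picture, depth): 384x512x3 uint8, blue, green, red; 384x512 float32, m along the optical axis (not along the pixel's ray), 0 where there is no reading.
- cams.camera_info(name): a dict with "fx", "fy", "cx", "cy" (pixels), "world_to_cam" (4x4, takes a point from world to camera coordinates). Camera axes: x right, y down, z forward; pixel columns grow to the right and rows downward; lengths in m; the calibration is good to about 2 mm. A picture is of the moment at which its call begins. camera_info takes no time and is no camera call.
- ctrl.hand_in(): hands the job in; it is judged then, once.
The state is a dict: "time_s": time; "qpos": joint angles; "joint_vel": joint speeds; "tau": joint torques, N m; "ee_pos": TCP position; "eef_rot": TCP orientation; "force": force on the tool from outside, world axes, zero at the start; "moment": the same for the moment, N m; "grip_width": finger opening in m; "grip_force": force on a finger pad.
Only numpy, scipy, OpenCV 4.12 (cv2) and the standard library are available. Lean on these libraries where they do the work, as an engineer would, in place of code of your own. Each camera call takes 0.05 s, during which the arm holds its last target. There are 200 camera calls.

## Working session

There is one attempt and no reset: what is moved stays moved. The work goes in short steps, Python scripts to look and compute and a tool call to move; the robot and the scene stay as the last step left them, time stands still between calls to the robot, and variables do not carry over. Pictures are saved under pics/ and viewed, at most 14 in all, crops included, and the job is handed in when it is done.

Besides the shell and the picture viewer there is one more tool, called after "Emit:" in YAML: its name, and indented under it one key for each argument. arm_command: Moves the arm, as the interface text tells. Its arguments: {"type":"object","properties":{"plan":{"type":"array"},"squeeze":{"type":"number"}},"required":["plan"]}

```bash
mkdir -p pics
python3 - <<'E'
from station import ctrl,cams
import cv2,numpy as np
for n in("top","side"):
    p,d=cams.camera(n); cv2.imwrite(f"pics/{n}0.png",p); np.save(f"{n}0.npy",d)
    i=cams.camera_info(n); print(n,i["fx"],i["cx"],i["cy"],np.round(i["world_to_cam"],3).tolist())
o=ctrl.get_obs();print(o)
E
```

```text
top 372.2442997630497 258.64970858623843 193.28056709251592 [[0.018, -0.999, 0.029, -0.029], [-0.994, -0.021, -0.11, 0.591], [0.11, -0.027, -0.994, 0.874], [0.0, 0.0, 0.0, 1.0]]
side 382.97842116255424 260.5527042181155 192.9911042302302 [[0.558, -0.829, 0.016, -0.313], [-0.43, -0.306, -0.849, 0.286], [0.709, 0.467, -0.527, 0.491], [0.0, 0.0, 0.0, 1.0]]
{'time_s': 0.1, 'qpos': array([-1.33856809e+00,  3.00428480e-01,  1.52150346e+00, -9.94315045e-06,
        1.32072205e+00, -6.65789423e-02]), 'joint_vel': array([-3.86687371e-04, -2.39923075e-03, -3.32021556e-04, -5.84422483e-05,
       -9.84906059e-05,  3.15493610e-04]), 'tau': array([ 1.84090430e-03, -5.32643938e+01, -3.53283298e+01,  7.09692109e-02,
        2.33749469e-02, -7.70705014e-05]), 'ee_pos': array([ 0.16186059, -0.52539666,  0.20494255]), 'eef_rot': array([-3.14053303e+00, -6.10005741e-05,  2.98809609e-01]), 'force': array([ 0.45210394, -1.17360644,  0.15091721]), 'moment': array([-0.01306355, -0.00069376,  0.00982064]), 'grip_force': 0.0, 'grip_width': 0.09410265917908617}
```

View pics/top0.png

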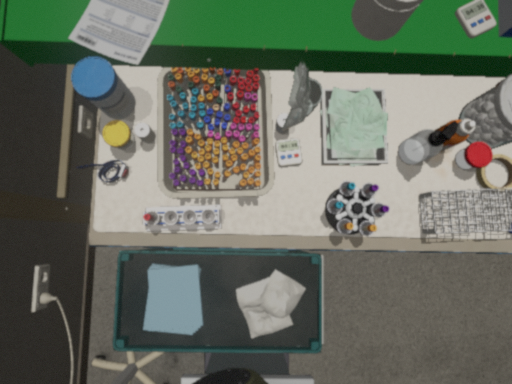

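View pics/side0.png

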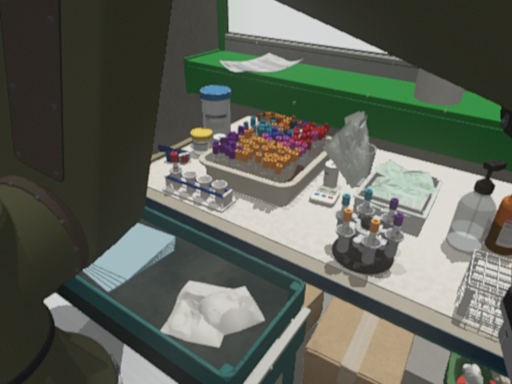

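```bash
cat > h.py <<'E'
from station import ctrl,cams
import cv2,numpy as np
I={n:cams.camera_info(n) for n in("top","side")}
def cast(n,u,v,z):
    i=I[n];M=np.array(i["world_to_cam"]);R,t=M[:3,:3],M[:3,3]
    c=-R.T@t; d=R.T@[(u-i["cx"])/i["fx"],(v-i["cy"])/i["fy"],1]
    return c+d*(z-c[2])/d[2]
def proj(n,P):
    i=I[n];M=np.array(i["world_to_cam"]);q=M[:3,:3]@P+M[:3,3]
    return i["fx"]*q[0]/q[2]+i["cx"],i["fy"]*q[1]/q[2]+i["cy"]
def world(n,d):
    i=I[n];M=np.array(i["world_to_cam"]);v,u=np.indices(d.shape)
    p=np.stack([(u-i["cx"])/i["fx"]*d,(v-i["cy"])/i["fy"]*d,d],-1)-M[:3,3]
    W=p@M[:3,:3]; W[d==0]=np.nan; return W
HUE={"purple":(125,155),"orange":(8,20),"teal":(85,108),"red":(172,6)}
def caps(n,p,box,z):
    h=cv2.cvtColor(p,cv2.COLOR_BGR2HSV);x0,y0,x1,y1=box;out=[]
    for c,(a,b) in HUE.items():
        H=h[...,0]; m=((H>=a)&(H<=b) if a<b else (H>=a)|(H<=b))&(h[...,1]>90)&(h[...,2]>45)
        k=np.zeros_like(H);k[y0:y1,x0:x1]=m[y0:y1,x0:x1]
        N,_,s,ce=cv2.connectedComponentsWithStats(k)
        for j in range(1,N):
            if s[j,4]>=18: out.append((c,int(s[j,4]),ce[j].round(1).tolist(),(cast(n,*ce[j],z)[:2]*1000).round(1).tolist()))
    return out
E
python3 - <<'E'
from h import *
t=cv2.imread("pics/top0.png");s=cv2.imread("pics/side0.png")
for r in caps("top",t,(320,170,400,245),.110):print("T",*r)
for r in caps("side",s,(325,180,415,265),.108):print("S",*r)
for r in caps("top",t,(135,200,165,235),.09):print("Tred",*r)
for r in caps("side",s,(160,145,195,170),.089):print("Sred",*r)
W=world("top",np.load("top0.npy"))
for y in range(60,245,8): print(y,*[("%3.0f"%(W[y,x,2]*1000)) for x in range(140,512,14)])
b=cv2.resize(t[165:250,310:410],None,fx=5,fy=5,interpolation=2);b2=cv2.resize(t[195:240,135:235],None,fx=5,fy=3.8,interpolation=2)
cv2.imwrite("pics/z.png",np.vstack([b,cv2.resize(t[195:235,135:235],(500,170),interpolation=2)]))
E
```

```text
T purple 37 [373.5, 187.7] [601.3, -273.7]
T purple 38 [383.6, 208.6] [554.5, -295.9]
T orange 53 [348.2, 225.8] [514.7, -215.7]
T orange 50 [371.3, 227.6] [511.5, -267.4]
T teal 38 [350.6, 185.8] [604.4, -221.7]
T teal 43 [338.8, 204.5] [561.6, -194.8]
S purple 18 [394.4, 200.2] [614.4, -274.4]
S purple 32 [399.3, 215.2] [569.0, -297.4]
S orange 97 [347.0, 214.3] [516.2, -218.0]
S orange 120 [374.0, 224.9] [513.3, -269.8]
S teal 57 [368.1, 193.5] [608.1, -223.7]
S teal 45 [346.2, 198.3] [566.3, -194.9]
Tred red 37 [147.1, 216.5] [527.5, 234.2]
Sred red 65 [174.0, 156.5] [528.7, 233.0]
Sred red 31 [184.5, 158.7] [534.7, 204.1]
60 236 150 153 155 157 162 159 162 165 165 166 171 172 174 176 178 180 183 183 187 190 192 193 194 195 197 199
68   2  -0  69  72 116 122 123 125 125 130 130 132 134 139 137 141 144 145 147 149 153 155 157 159 159 164 164
76   1   1 120 100  98  85  36  84 103  68  -0 145 179   1  -1   1  -1  -0   0   1  -2   2   2 118 121 124 124
84   0   3 121  92 109 105  43 101  84  71   0 142 176   1   4   1   0   1  -4   1   1   1  -5   2   3   0 174
92  -1   1  29 104 11
[... 1517 characters left out ...]
   7   1  71   7   3  69  -2
204   1   1   1  -1  -4   1  -1   4   2  -1   2  -1   1  -1 117  70  66  74  -1  -3   2   2  25   5   4  65  30
212   1  52  52  36  37  46   0   2   1  -0  -1   1  -2  -2  68  68  67  81  -1   2   1   2   6   5   2  -0  -1
220   1  46  43  12   7  44   2  -1   1   0   1   0   0   1  10  11  12  -2   2  -1  -1  70   6   7  70  30   2
228   1   8   6  10   7   6   1  -1   0   1   0   1   1   1  37 120  77   0  -1   0   2  67   2   5  63   3  -4
236  -4  -3  -2  -4   0  -1  -4  -3  -4  -0  -1  -3  -1  -4   2   2  -2   0  -0  -2  -0  -0  -1   4  -0   2   2
244   2  -2  -1 nan   1  -2  -2  -1  -3  -3  -1  -3  -2  -1  -4   0  -5  -2  -4  -3  -3  -2  -2  -3  -3  -3  -3
```

View pics/z.png

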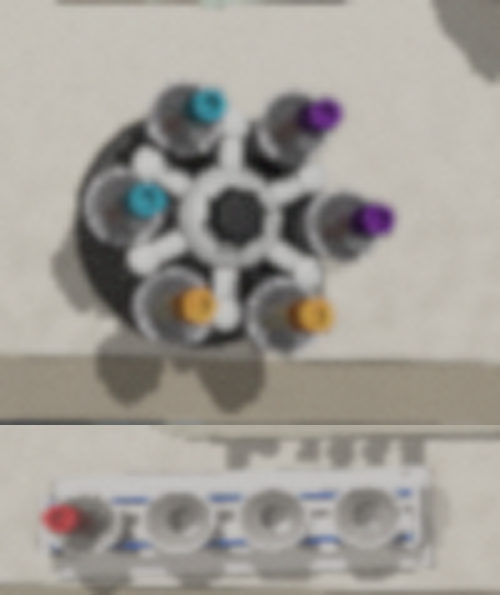

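Run:
```python
from h import *
for u,v in((171,216.6),(189.4,216.2),(208.4,216.2)): print(cast("top",u,v,.056)*1000)
t=cv2.imread("pics/top0.png");W=world("top",np.load("top0.npy"))*1000
# stand top face points and cap tops by depth
for nm,(x0,y0,x1,y1),a,b in (("stand",(140,200,228,235),50,62),("caps",(320,170,400,245),108,125)):
    w=W[y0:y1,x0:x1].reshape(-1,3);w=w[(w[:,2]>a)&(w[:,2]<b)]
    print(nm,len(w),w.min(0).round(),w.max(0).round(), cv2.minAreaRect(w[:,:2].astype(np.float32)))
    if nm=="caps":
        P=[(605,-222),(562,-193),(515,-216),(512,-268),(555,-297),(602,-274)]
        for p in P:
            k=w[np.hypot(*(w[:,:2]-p).T)<14]; print(p,len(k),k.mean(0).round(1))
```

```text
[529.85645819 187.72820172  56.        ]
[531.62396199 144.88057059  56.        ]
[532.48529979 100.46509067  56.        ]
stand 365 [509.  85.  50.] [550. 249.  61.] ((530.107666015625, 167.2603302001953), (35.210941314697266, 164.865966796875), 2.793933153152466)
caps 293 [ 504. -303.  108.] [ 610. -185.  123.] ((556.8864135742188, -244.19630432128906), (117.9371109008789, 102.96797180175781), 86.3322982788086)
(605, -222) 48 [ 603.3 -220.7  116.9]
(562, -193) 48 [ 560.2 -192.2  117.1]
(515, -216) 48 [ 514.  -214.8  117.4]
(512, -268) 50 [ 510.6 -266.8  116.9]
(555, -297) 49 [ 553.7 -295.2  116.8]
(602, -274) 50 [ 600.  -272.4  116.8]
```

The manual's scale: shifts go in shares of 1 m and turns go in shares of 4 rad. Converting my numbers, 0.299 rad is 0.0748.

Emit:
arm_command:
  plan:
    - [[0,0,0,0,0,0.03,0],[0,0,0,0,0,0.06,0],[0,0,0,0,0,0.0748,0],[0,0,0,0,0,0.0748,0]]
  squeeze: 12

```text
time_s: 0.5
ee_pos: [0.1619, -0.5255, 0.2052]
eef_rot: [-3.141, 0.0, -0.001]
force: [0.2, 0.5, -0.2]
grip_width: 0.0655
grip_force: 0.0
```

To row units: 400 mm is 0.4, -333 mm is -0.333.

Emit:
arm_command:
  plan:
    - [[0.4,-0.333,0,0,0,0,0.25],[0.4,-0.333,0,0,0,0,0.25],[0.4,-0.333,0,0,0,0,0.25],[0.4,-0.333,0,0,0,0,0.25],[0.4,-0.333,0,0,0,0,0.25],[0.4,-0.333,0,0,0,0,0.25],[0.4,-0.333,0,0,0,0,0.25],[0.4,-0.333,0,0,0,0,0.25],[0.4,-0.333,0,0,0,0,0.25],[0.4,-0.333,0,0,0,0,0.25],[0.4,-0.333,0,0,0,0,0.25],[0.4,-0.333,0,0,0,0,0.25]]

```text
time_s: 1.7
ee_pos: [0.5633, -0.1906, 0.2047]
eef_rot: [-3.141, 0.001, 0.005]
force: [0.0, -0.1, 0.4]
grip_width: 0.0354
grip_force: 0.0
```

Emit:
arm_command:
  plan:
    - [[0,0,0,0,0,0,0.25],[0,0,0,0,0,0,0.25],[0,0,0,0,0,0,0.25]]

```text
time_s: 2.0
ee_pos: [0.5613, -0.1936, 0.2057]
eef_rot: [3.141, -0.0, -0.001]
force: [0.4, -0.4, 0.3]
grip_width: 0.0352
grip_force: 0.0
```

Emit:
arm_command:
  plan:
    - [[0.0005,-0.001,0.04,0,0,0,0.25],[0.0005,-0.001,0.07,0,0,0,0.25],[0.0005,-0.001,0.095,0,0,0,0.25],[0.0005,-0.001,0.11,0,0,0,0.25],[0.0005,-0.001,0.115,0,0,0,0.25],[0.0005,-0.001,0.115,0,0,0,0.25],[0.0005,-0.001,0.115,0,0,0,0.8],[0.0005,-0.001,0.115,0,0,0,0.8],[0.0005,-0.001,0.115,0,0,0,0.8],[0.0005,-0.001,0.115,0,0,0,0.8],[0.0005,-0.001,0.115,0,0,0,0.8],[0.0005,-0.001,0.115,0,0,0,0.8]]

```text
time_s: 3.2
ee_pos: [0.5629, -0.1919, 0.0912]
eef_rot: [3.141, -0.001, -0.0]
force: [-0.7, -0.4, 5.5]
grip_width: 0.016
grip_force: 12.0
```

To row units: -115 mm is -0.115, -105 mm is -0.105.

Emit:
arm_command:
  plan:
    - [[0,0,-0.005,0,0,0,1],[0,0,-0.015,0,0,0,1],[0,0,-0.035,0,0,0,1],[0,0,-0.06,0,0,0,1],[0,0,-0.085,0,0,0,1],[0,0,-0.105,0,0,0,1],[0,0,-0.115,0,0,0,1],[0,0,-0.115,0,0,0,1]]

```text
time_s: 4.0
ee_pos: [0.5628, -0.1917, 0.2068]
eef_rot: [3.141, -0.002, -0.0]
force: [0.3, -0.4, -0.7]
grip_width: 0.0161
grip_force: 12.0
```

Run:
```python
from h import *
o=ctrl.get_obs();print(o["time_s"],o["ee_pos"],o["grip_width"])
p,_=cams.camera("side");q,_=cams.camera("top")
cv2.imwrite("pics/a.png",np.hstack([cv2.resize(p[60:270,270:450],None,fx=2.2,fy=2.2),cv2.resize(q[60:270,290:450],None,fx=2.2,fy=2.2)]))
```

```text
4.0 [ 0.56280986 -0.19173122  0.20682286] 0.01614871844052294
```

View pics/a.png

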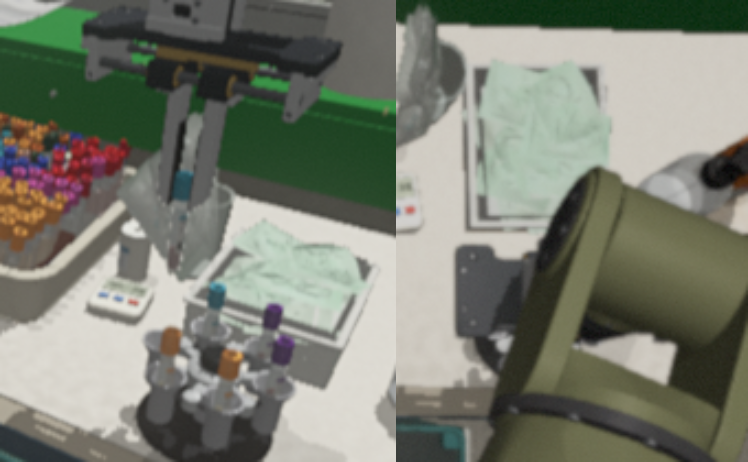

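To row units: -293 mm is -0.293, -270 mm is -0.27.

Emit:
arm_command:
  plan:
    - [[-0.002,-0.015,0,0,0,0,1],[-0.005,-0.05,0,0,0,0,1],[-0.009,-0.09,0,0,0,0,1],[-0.013,-0.13,0,0,0,0,1],[-0.017,-0.17,0,0,0,0,1],[-0.021,-0.21,0,0,0,0,1],[-0.025,-0.245,0,0,0,0,1],[-0.028,-0.27,0,0,0,0,1],[-0.03,-0.285,0,0,0,0,1],[-0.031,-0.293,0,0,0,0,1],[-0.031,-0.293,0,0,0,0,1],[-0.031,-0.293,0,0,0,0,1]]

```text
time_s: 5.3
ee_pos: [0.5316, 0.1006, 0.2052]
eef_rot: [3.141, 0.0, -0.001]
force: [-0.0, -0.1, -0.3]
grip_width: 0.0161
grip_force: 12.0
```

Run:
```python
from h import *
p,_=cams.camera("side");q,_=cams.camera("top")
o=ctrl.get_obs();print(o["time_s"],o["ee_pos"],o["eef_rot"])
for z in(.16,.165):print([r for r in caps("side",p,(200,40,300,200),.0+o["ee_pos"][2]+.019)if r[0]=="teal"])
cv2.imwrite("pics/b.png",np.hstack([cv2.resize(p[40:240,140:310],None,fx=2.2,fy=2.2),cv2.resize(q[60:260,130:310],None,fx=2.2,fy=2.2)]))
```

```text
5.4 [0.53165973 0.10039153 0.20535141] [ 3.14148849e+00  1.37605289e-04 -1.40080666e-03]
[('teal', 38, [201.7, 92.6], [626.1, 218.5]), ('teal', 57, [227.3, 91.8], [667.7, 173.5]), ('teal', 56, [213.0, 114.5], [528.2, 101.2]), ('teal', 41, [252.9, 121.5], [544.9, 12.0]), ('teal', 136, [263.7, 127.1], [533.1, -21.6])]
[('teal', 38, [201.7, 92.6], [626.1, 218.5]), ('teal', 57, [227.3, 91.8], [667.7, 173.5]), ('teal', 56, [213.0, 114.5], [528.2, 101.2]), ('teal', 41, [252.9, 121.5], [544.9, 12.0]), ('teal', 136, [263.7, 127.1], [533.1, -21.6])]
```

View pics/b.png

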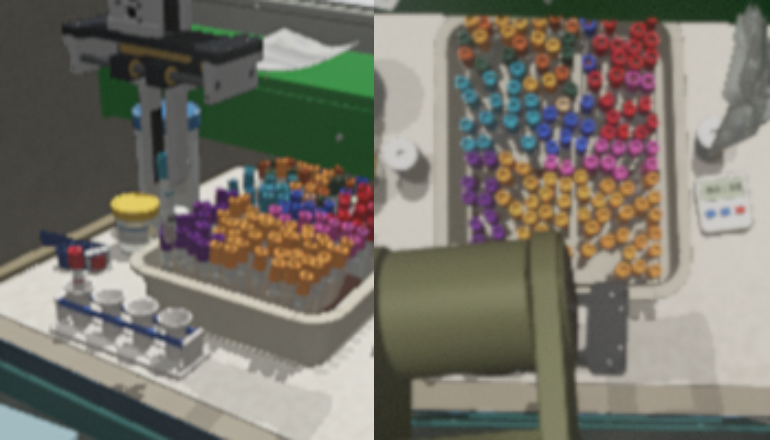

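To row units: 132 mm is 0.132, 128 mm is 0.128.

Emit:
arm_command:
  plan:
    - [[0,0,0.03,0,0,0,1],[0,0,0.06,0,0,0,1],[0,0,0.08,0,0,0,1],[0,0,0.09,0,0,0,1],[0,0,0.098,0,0,0,1],[0,0,0.106,0,0,0,1],[0,0,0.114,0,0,0,1],[0,0,0.122,0,0,0,1],[0,0,0.128,0,0,0,1],[0,0,0.132,0,0,0,1],[0,0,0.132,0,0,0,1]]

```text
time_s: 6.5
ee_pos: [0.5314, 0.1013, 0.0729]
eef_rot: [3.141, 0.0, -0.0]
force: [0.6, 0.4, -1.2]
grip_width: 0.0161
grip_force: 12.0
```

To row units: -132 mm is -0.132, -95 mm is -0.095.

Emit:
arm_command:
  plan:
    - [[0,0,0,0,0,0,0.25],[0,0,0,0,0,0,0.25],[0,0,0,0,0,0,0.25],[0,0,-0.015,0,0,0,0.25],[0,0,-0.05,0,0,0,0.25],[0,0,-0.095,0,0,0,0.25],[0,0,-0.132,0,0,0,0.25],[0,0,-0.132,0,0,0,0.25]]

```text
time_s: 7.3
ee_pos: [0.5332, 0.1016, 0.2108]
eef_rot: [-3.141, -0.008, -0.0]
force: [0.1, 0.2, 0.0]
grip_width: 0.0357
grip_force: 0.0
```

To row units: 374 mm is 0.374, 70 mm is 0.07.

Emit:
arm_command:
  plan:
    - [[0.07,0.374,0,0,0,0,0.25],[0.07,0.374,0,0,0,0,0.25],[0.07,0.374,0,0,0,0,0.25],[0.07,0.374,0,0,0,0,0.25],[0.07,0.374,0,0,0,0,0.25],[0.07,0.374,0,0,0,0,0.25],[0.07,0.374,0,0,0,0,0.25],[0.07,0.374,0,0,0,0,0.25],[0.07,0.374,0,0,0,0,0.25],[0.07,0.374,0,0,0,0,0.25],[0.07,0.374,0,0,0,0,0.25],[0.07,0.374,0,0,0,0,0.25]]

```text
time_s: 8.5
ee_pos: [0.6016, -0.2715, 0.2056]
eef_rot: [-3.142, -0.0, 0.001]
force: [0.6, -0.8, -0.3]
grip_width: 0.0349
grip_force: 0.0
```

Run:
```python
from h import *
p,_=cams.camera("side");q,_=cams.camera("top")
o=ctrl.get_obs();print(o["time_s"],o["ee_pos"],o["eef_rot"])
for r in caps("side",p,(325,180,415,265),.108):print("S",*r)
for r in caps("top",q,(190,195,235,235),.09):print("T",*r)
for r in caps("side",p,(195,150,245,200),.088):print("S",*r)
cv2.imwrite("pics/c.png",np.hstack([cv2.resize(p[60:270,270:450],None,fx=2,fy=2),cv2.resize(p[130:220,150:250],None,fx=4,fy=420/90)]))
```

```text
8.6 [ 0.60159614 -0.27179405  0.20574955] [ 3.14147498e+00 -2.91221333e-04  9.45611499e-04]
S orange 89 [347.0, 214.8] [514.7, -218.7]
S orange 110 [373.8, 225.3] [511.9, -269.9]
S teal 57 [368.1, 193.5] [608.1, -223.7]
T teal 28 [206.6, 214.5] [534.6, 100.9]
S purple 68 [228.8, 152.4] [625.8, 141.0]
S orange 101 [240.0, 155.0] [630.5, 109.6]
S teal 42 [218.2, 171.1] [535.3, 100.6]
```

View pics/c.png

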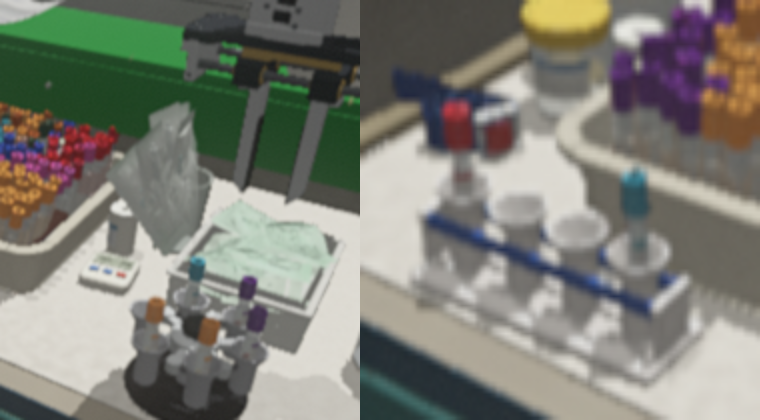

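To row units: 115 mm is 0.115, 110 mm is 0.11.

Emit:
arm_command:
  plan:
    - [[0,0.0015,0.04,0,0,0,0.25],[0,0.0015,0.07,0,0,0,0.25],[0,0.0015,0.095,0,0,0,0.25],[0,0.0015,0.11,0,0,0,0.25],[0,0.0015,0.115,0,0,0,0.25],[0,0.0015,0.115,0,0,0,0.25],[0,0.0015,0.115,0,0,0,1],[0,0.0015,0.115,0,0,0,1],[0,0.0015,0.115,0,0,0,1],[0,0.0015,0.115,0,0,0,1],[0,0.0015,0.115,0,0,0,1]]

```text
time_s: 9.7
ee_pos: [0.6018, -0.2744, 0.0913]
eef_rot: [3.141, -0.001, -0.0]
force: [0.7, -0.3, 5.6]
grip_width: 0.0163
grip_force: 12.0
```

Emit:
arm_command:
  plan:
    - [[0,0,-0.005,0,0,0,1],[0,0,-0.015,0,0,0,1],[0,0,-0.035,0,0,0,1],[0,0,-0.06,0,0,0,1],[0,0,-0.085,0,0,0,1],[0,0,-0.105,0,0,0,1],[0,0,-0.115,0,0,0,1],[0,0,-0.115,0,0,0,1]]

```text
time_s: 10.5
ee_pos: [0.6018, -0.2744, 0.207]
eef_rot: [3.141, -0.002, -0.0]
force: [0.5, -0.6, -0.7]
grip_width: 0.0158
grip_force: 12.0
```

To row units: -82 mm is -0.082, -72 mm is -0.072.

Emit:
arm_command:
  plan:
    - [[-0.005,-0.01,0,0,0,0,1],[-0.015,-0.03,0,0,0,0,1],[-0.025,-0.055,0,0,0,0,1],[-0.035,-0.072,0,0,0,0,1],[-0.04,-0.082,0,0,0,0,1],[-0.04,-0.082,0,0,0,0,1],[-0.04,-0.082,0,0,0,0,1],[-0.04,-0.082,0,0,0,0,1]]

```text
time_s: 11.3
ee_pos: [0.5617, -0.1929, 0.2051]
eef_rot: [-3.142, 0.0, -0.001]
force: [0.7, 0.3, 0.5]
grip_width: 0.016
grip_force: 12.0
```

Run:
```python
from h import *
p,_=cams.camera("side")
o=ctrl.get_obs();print(o["time_s"],o["ee_pos"],o["eef_rot"],o["grip_width"])
for r in caps("side",p,(325,180,415,265),.108):print("S",*r)
cv2.imwrite("pics/d.png",cv2.resize(p[60:270,270:450],None,fx=2.5,fy=2.5))
```

```text
11.35 [ 0.56162112 -0.19289336  0.20508473] [-3.14149896e+00  3.62299585e-04 -8.88722477e-04] 0.01573853108642057
S purple 27 [399.2, 215.2] [568.9, -297.3]
S orange 88 [347.1, 214.8] [514.8, -218.7]
S orange 117 [374.0, 225.0] [513.0, -270.0]
S teal 52 [368.1, 193.4] [608.6, -223.5]
```

View pics/d.png

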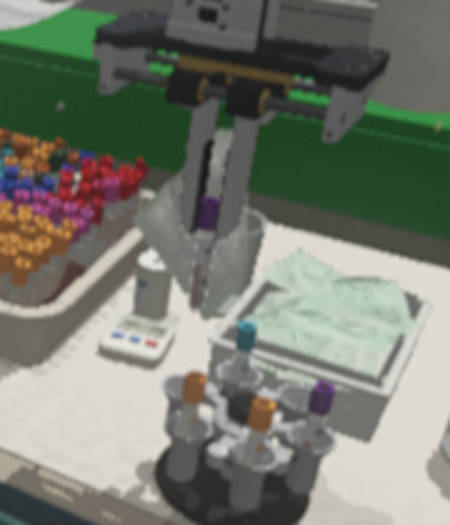

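To row units: 112 mm is 0.112, 110 mm is 0.11.

Emit:
arm_command:
  plan:
    - [[0.0005,-0.0005,0.03,0,0,0,1],[0.0005,-0.0005,0.055,0,0,0,1],[0.0005,-0.0005,0.065,0,0,0,1],[0.0005,-0.0005,0.073,0,0,0,1],[0.0005,-0.0005,0.081,0,0,0,1],[0.0005,-0.0005,0.089,0,0,0,1],[0.0005,-0.0005,0.097,0,0,0,1],[0.0005,-0.0005,0.104,0,0,0,1],[0.0005,-0.0005,0.11,0,0,0,1],[0.0005,-0.0005,0.112,0,0,0,1],[0.0005,-0.0005,0.112,0,0,0,1]]

```text
time_s: 12.45
ee_pos: [0.5618, -0.1918, 0.0931]
eef_rot: [3.142, 0.0, -0.0]
force: [0.7, -4.6, -2.5]
grip_width: 0.0161
grip_force: 12.0
```

To row units: -112 mm is -0.112, -90 mm is -0.09.

Emit:
arm_command:
  plan:
    - [[0,0,0,0,0,0,0.25],[0,0,0,0,0,0,0.25],[0,0,0,0,0,0,0.25],[0,0,-0.015,0,0,0,0.25],[0,0,-0.05,0,0,0,0.25],[0,0,-0.09,0,0,0,0.25],[0,0,-0.112,0,0,0,0.25],[-0.05,0.075,-0.112,0,0,0,0.25],[-0.05,0.075,-0.112,0,0,0,0.25],[-0.05,0.075,-0.112,0,0,0,0.25],[-0.05,0.075,-0.112,0,0,0,0.25],[-0.05,0.075,-0.112,0,0,0,0.25]]

```text
time_s: 13.65
ee_pos: [0.5125, -0.266, 0.206]
eef_rot: [3.142, -0.001, 0.0]
force: [0.1, 0.7, -0.6]
grip_width: 0.0351
grip_force: 0.0
```

Run:
```python
from h import *
p,_=cams.camera("side")
o=ctrl.get_obs();print(o["time_s"],o["ee_pos"],o["eef_rot"],o["grip_width"])
for r in caps("side",p,(325,180,415,265),.108):print("S",*r)
cv2.imwrite("pics/e.png",cv2.resize(p[60:270,270:450],None,fx=2.5,fy=2.5))
```

```text
13.7 [ 0.51254562 -0.26581149  0.20583479] [ 3.14158622e+00 -3.87371082e-04  9.65630605e-04] 0.035190337584349536
S purple 20 [346.4, 195.8] [574.8, -191.6]
S purple 31 [399.3, 215.2] [568.9, -297.4]
S orange 97 [347.0, 214.3] [516.2, -217.9]
S orange 119 [373.9, 224.9] [513.3, -269.8]
S teal 58 [368.1, 193.6] [607.8, -223.7]
```

View pics/e.png

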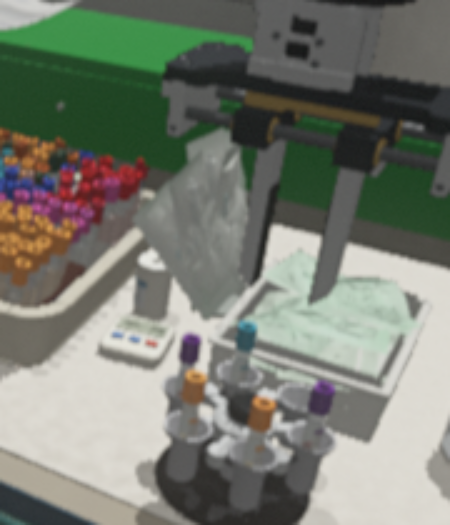

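To row units: 115 mm is 0.115, 110 mm is 0.11.

Emit:
arm_command:
  plan:
    - [[-0.001,0.001,0.04,0,0,0,0.25],[-0.001,0.001,0.07,0,0,0,0.25],[-0.001,0.001,0.095,0,0,0,0.25],[-0.001,0.001,0.11,0,0,0,0.25],[-0.001,0.001,0.115,0,0,0,0.25],[-0.001,0.001,0.115,0,0,0,0.25],[-0.001,0.001,0.115,0,0,0,1],[-0.001,0.001,0.115,0,0,0,1],[-0.001,0.001,0.115,0,0,0,1],[-0.001,0.001,0.115,0,0,0,1],[-0.001,0.001,0.115,0,0,0,1]]

```text
time_s: 14.8
ee_pos: [0.5113, -0.2679, 0.0912]
eef_rot: [3.141, -0.001, -0.0]
force: [0.2, -0.2, 5.6]
grip_width: 0.0162
grip_force: 12.0
```

To row units: -115 mm is -0.115, -105 mm is -0.105.

Emit:
arm_command:
  plan:
    - [[0,0,-0.005,0,0,0,1],[0,0,-0.015,0,0,0,1],[0,0,-0.035,0,0,0,1],[0,0,-0.06,0,0,0,1],[0,0,-0.085,0,0,0,1],[0,0,-0.105,0,0,0,1],[0,0,-0.115,0,0,0,1],[0,0,-0.115,0,0,0,1]]

```text
time_s: 15.6
ee_pos: [0.5113, -0.2679, 0.2068]
eef_rot: [3.14, -0.002, -0.0]
force: [-0.4, 0.6, -0.6]
grip_width: 0.0159
grip_force: 12.0
```

Emit:
arm_command:
  plan:
    - [[0.01,0,0,0,0,0,1],[0.03,0.002,0,0,0,0,1],[0.055,0.004,0,0,0,0,1],[0.075,0.005,0,0,0,0,1],[0.09,0.006,0,0,0,0,1],[0.09,0.006,0,0,0,0,1],[0.09,0.006,0,0,0,0,1],[0.09,0.006,0,0,0,0,1]]

```text
time_s: 16.4
ee_pos: [0.6004, -0.2737, 0.205]
eef_rot: [-3.141, 0.001, -0.0]
force: [-1.3, 0.1, -0.1]
grip_width: 0.0159
grip_force: 12.0
```

To row units: 112 mm is 0.112, 110 mm is 0.11.

Emit:
arm_command:
  plan:
    - [[0.0005,0,0.03,0,0,0,1],[0.0005,0,0.055,0,0,0,1],[0.0005,0,0.065,0,0,0,1],[0.0005,0,0.073,0,0,0,1],[0.0005,0,0.081,0,0,0,1],[0.0005,0,0.089,0,0,0,1],[0.0005,0,0.097,0,0,0,1],[0.0005,0,0.104,0,0,0,1],[0.0005,0,0.11,0,0,0,1],[0.0005,0,0.112,0,0,0,1],[0.0005,0,0.112,0,0,0,1]]

```text
time_s: 17.5
ee_pos: [0.6014, -0.2737, 0.0932]
eef_rot: [-3.141, 0.0, -0.0]
force: [-0.3, 0.4, -0.1]
grip_width: 0.0162
grip_force: 12.0
```

To row units: -112 mm is -0.112, -90 mm is -0.09.

Emit:
arm_command:
  plan:
    - [[0,0,0,0,0,0,0.25],[0,0,0,0,0,0,0.25],[0,0,0,0,0,0,0.25],[0,0,-0.015,0,0,0,0.25],[0,0,-0.05,0,0,0,0.25],[0,0,-0.09,0,0,0,0.25],[0,0,-0.112,0,0,0,0.25],[0,0,-0.112,0,0,0,0.25]]

```text
time_s: 18.3
ee_pos: [0.6025, -0.2742, 0.2108]
eef_rot: [3.138, -0.006, -0.0]
force: [0.9, 0.4, 0.3]
grip_width: 0.0355
grip_force: 0.0
```

To row units: -375 mm is -0.375, -69 mm is -0.069.

Emit:
arm_command:
  plan:
    - [[-0.069,-0.375,0,0,0,0,0.25],[-0.069,-0.375,0,0,0,0,0.25],[-0.069,-0.375,0,0,0,0,0.25],[-0.069,-0.375,0,0,0,0,0.25],[-0.069,-0.375,0,0,0,0,0.25],[-0.069,-0.375,0,0,0,0,0.25],[-0.069,-0.375,0,0,0,0,0.25],[-0.069,-0.375,0,0,0,0,0.25],[-0.069,-0.375,0,0,0,0,0.25],[-0.069,-0.375,0,0,0,0,0.25],[-0.069,-0.375,0,0,0,0,0.25],[-0.069,-0.375,0,0,0,0,0.25]]

```text
time_s: 19.5
ee_pos: [0.5327, 0.1002, 0.2054]
eef_rot: [3.141, 0.0, -0.002]
force: [-0.0, -0.0, -0.9]
grip_width: 0.0351
grip_force: 0.0
```

Run:
```python
from h import *
p,_=cams.camera("side");q,_=cams.camera("top")
o=ctrl.get_obs();print(o["time_s"],o["ee_pos"],o["eef_rot"],o["grip_width"])
for r in caps("side",p,(325,180,415,265),.108):print("S",*r)
for r in caps("top",q,(320,170,400,245),.110):print("T",*r)
for r in caps("side",p,(195,160,245,200),.088):print("S",*r)
```

```text
19.6 [0.53267845 0.10041713 0.2053456 ] [ 3.14152049e+00  1.93115044e-04 -1.57191808e-03] 0.03542714546097337
S purple 21 [346.5, 196.1] [574.1, -192.3]
S purple 32 [399.3, 215.3] [568.7, -297.6]
S orange 80 [393.2, 203.2] [602.3, -275.8]
S orange 97 [347.0, 214.3] [516.2, -217.9]
S teal 55 [368.1, 193.4] [608.5, -223.5]
T purple 39 [338.4, 204.6] [561.6, -194.0]
T purple 37 [383.7, 208.6] [554.5, -296.1]
T orange 48 [373.0, 187.8] [601.1, -272.6]
T orange 50 [348.3, 225.8] [514.7, -215.8]
T teal 38 [350.6, 186.0] [604.0, -221.7]
S teal 40 [218.3, 171.2] [534.7, 100.0]
```

To row units: 134 mm is 0.134, 125 mm is 0.125.

Emit:
arm_command:
  plan:
    - [[0,0,0.045,0,0,0,0.25],[0,0,0.085,0,0,0,0.25],[0,0,0.11,0,0,0,0.25],[0,0,0.125,0,0,0,0.25],[0,0,0.134,0,0,0,0.25],[0,0,0.134,0,0,0,0.25],[0,0,0.134,0,0,0,1],[0,0,0.134,0,0,0,1],[0,0,0.134,0,0,0,1],[0,0,0.134,0,0,0,1],[0,0,0.134,0,0,0,1]]

```text
time_s: 20.7
ee_pos: [0.533, 0.1013, 0.0723]
eef_rot: [-3.141, -0.002, -0.0]
force: [-0.4, 0.2, 6.6]
grip_width: 0.0161
grip_force: 12.0
```

To row units: -134 mm is -0.134, -120 mm is -0.12.

Emit:
arm_command:
  plan:
    - [[0,0,-0.005,0,0,0,1],[0,0,-0.015,0,0,0,1],[0,0,-0.035,0,0,0,1],[0,0,-0.065,0,0,0,1],[0,0,-0.095,0,0,0,1],[0,0,-0.12,0,0,0,1],[0,0,-0.134,0,0,0,1],[0,0,-0.134,0,0,0,1],[0,0,-0.134,0,0,0,1]]

```text
time_s: 21.6
ee_pos: [0.5322, 0.1013, 0.2046]
eef_rot: [3.141, 0.001, -0.0]
force: [0.3, -0.1, -0.8]
grip_width: 0.0163
grip_force: 12.0
```

To row units: 369 mm is 0.369, 363 mm is 0.363.

Emit:
arm_command:
  plan:
    - [[-0.001,0.015,0,0,0,0,1],[-0.003,0.055,0,0,0,0,1],[-0.006,0.1,0,0,0,0,1],[-0.009,0.145,0,0,0,0,1],[-0.012,0.19,0,0,0,0,1],[-0.015,0.235,0,0,0,0,1],[-0.017,0.28,0,0,0,0,1],[-0.019,0.32,0,0,0,0,1],[-0.02,0.348,0,0,0,0,1],[-0.021,0.363,0,0,0,0,1],[-0.021,0.369,0,0,0,0,1],[-0.021,0.369,0,0,0,0,1]]

```text
time_s: 22.8
ee_pos: [0.5112, -0.2677, 0.2049]
eef_rot: [-3.141, 0.001, -0.001]
force: [-1.0, 0.6, -0.7]
grip_width: 0.0163
grip_force: 12.0
```

Emit:
arm_command:
  plan:
    - [[0,0,0,0,0,0,1],[0,0,0,0,0,0,1]]

```text
time_s: 23.0
ee_pos: [0.5117, -0.2666, 0.2055]
eef_rot: [-3.142, -0.0, 0.001]
force: [0.3, 0.8, 0.3]
grip_width: 0.0162
grip_force: 12.0
```

To row units: 111 mm is 0.111, 109 mm is 0.109.

Emit:
arm_command:
  plan:
    - [[0,0.0005,0.03,0,0,0,1],[0,0.0005,0.055,0,0,0,1],[0,0.0005,0.065,0,0,0,1],[0,0.0005,0.073,0,0,0,1],[0,0.0005,0.081,0,0,0,1],[0,0.0005,0.089,0,0,0,1],[0,0.0005,0.097,0,0,0,1],[0,0.0005,0.104,0,0,0,1],[0,0.0005,0.109,0,0,0,1],[0,0.0005,0.111,0,0,0,1],[0,0.0005,0.111,0,0,0,1]]

```text
time_s: 24.1
ee_pos: [0.5113, -0.2682, 0.0942]
eef_rot: [-3.141, 0.0, -0.0]
force: [-0.4, -0.0, -1.1]
grip_width: 0.0162
grip_force: 12.0
```

To row units: -125 mm is -0.125, -90 mm is -0.09.

Emit:
arm_command:
  plan:
    - [[0,0,0,0,0,0,0.25],[0,0,0,0,0,0,0.25],[0,0,0,0,0,0,0.25],[0,0,-0.015,0,0,0,0.25],[0,0,-0.05,0,0,0,0.25],[0,0,-0.09,0,0,0,0.25],[0,0,-0.125,0,0,0,0.25],[0,0,-0.125,0,0,0,0.25]]

```text
time_s: 24.9
ee_pos: [0.5129, -0.269, 0.2259]
eef_rot: [3.137, -0.008, -0.0]
force: [0.5, -0.2, -0.8]
grip_width: 0.0353
grip_force: 0.0
```

To row units: -300 mm is -0.3, 200 mm is 0.2.

Emit:
arm_command:
  plan:
    - [[-0.3,0.2,0,0,0,0,0.25],[-0.3,0.2,0,0,0,0,0.25],[-0.3,0.2,0,0,0,0,0.25],[-0.3,0.2,0,0,0,0,0.25],[-0.3,0.2,0,0,0,0,0.25],[-0.3,0.2,0,0,0,0,0.25],[-0.3,0.2,0,0,0,0,0.25],[-0.3,0.2,0,0,0,0,0.25],[-0.3,0.2,0,0,0,0,0.25],[-0.3,0.2,0,0,0,0,0.25]]

```text
time_s: 25.9
ee_pos: [0.2122, -0.4676, 0.2195]
eef_rot: [-3.141, -0.0, 0.0]
force: [0.4, 0.3, -0.2]
grip_width: 0.0349
grip_force: 0.0
```

Run:
```python
from h import *
p,_=cams.camera("side");q,d=cams.camera("top")
o=ctrl.get_obs();print(o["time_s"],o["ee_pos"])
for r in caps("side",p,(325,180,415,265),.108):print("S",*r)
for r in caps("top",q,(320,170,400,245),.110):print("T",*r)
W=world("top",d)[170:245,320:400].reshape(-1,3)*1000
for a in (26.1,86.1,146.1,206.1,266.1,326.1):
    c=np.array([557,-243.7])+52*np.array([np.cos(np.radians(a)),np.sin(np.radians(a))])
    k=W[(np.hypot(*(W[:,:2]-c).T)<12)&(W[:,2]>104)]; print(a,len(k),k.mean(0).round(1),np.percentile(k[:,2],80).round(1))
cv2.imwrite("pics/f.png",np.hstack([cv2.resize(p[150:290,310:430],(480,560)),cv2.resize(q[165:250,320:400],(300,320)) if 0 else cv2.resize(q[165:255,315:405],(300,560))]))
```

```text
26.0 [ 0.21265799 -0.46739817  0.2195348 ]
S purple 21 [346.5, 196.1] [574.1, -192.3]
S purple 33 [399.3, 215.4] [568.5, -297.7]
S orange 80 [393.4, 203.1] [602.9, -275.9]
S orange 97 [347.0, 214.3] [516.2, -217.9]
S teal 54 [368.1, 193.3] [609.0, -223.3]
S teal 93 [374.0, 224.6] [514.3, -269.6]
T purple 39 [338.4, 204.6] [561.6, -194.0]
T purple 37 [383.7, 208.6] [554.6, -296.1]
T orange 49 [373.1, 187.7] [601.3, -272.8]
T orange 51 [348.2, 225.8] [514.7, -215.6]
T teal 38 [350.6, 185.8] [604.4, -221.7]
T teal 40 [371.2, 227.5] [511.8, -267.2]
26.1 51 [ 603.1 -220.4  116.4] 119.8
86.1 52 [ 560.4 -191.6  116.4] 119.8
146.1 51 [ 514.1 -214.7  116.5] 119.7
206.1 53 [ 510.5 -265.5  116. ] 119.6
266.1 54 [ 553.6 -294.9  115.8] 119.0
326.1 51 [ 600.4 -271.5  116.5] 119.6
```

View pics/f.png

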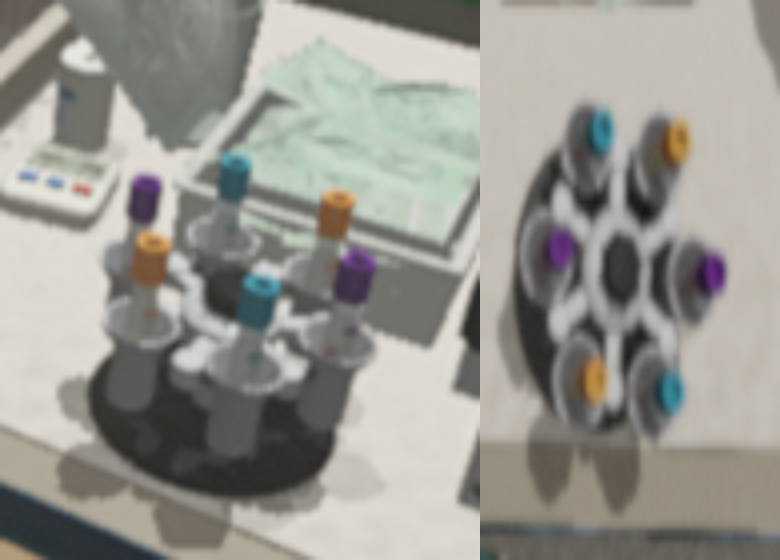

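The picture shows each cap opposite its match, and the cap-top heights from depth are all equal at about 119 mm, so every tube is fully down and upright.

```bash
python3 -c "
from station import ctrl
print(ctrl.hand_in())"
```

```text
the job is handed in; nothing more can be done
None
```

The job is handed in at about 26 s of robot time: all six tubes are fully down in the rotor, each directly opposite its colour match, and the red-capped tube was left in its well.

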